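# Unpile the microscope filters and put each back in its own cup

### The job

The microscope filters were put away carelessly: three are piled up in the cup with the red rim, and the red filter sits in the green filter's cup. Take the pile apart and put every filter, glass side up, fully down in the cup whose rim has its own colour; the packet of lens tissue lying among the cups is a clean place to park one meanwhile. Set the glass down rather than letting it fall, never turn a filter over, and leave the little white sample jar where it stands.

Things in the scene. Friction and masses are not known exactly. Their poses are not given: they have to be found in the camera images.
- filter_red: filter with red glass: flat disc 44 mm across, 16 mm thick, 60 g, black knurled mount, glass up; a red tab (12 mm wide, 9 to 12.5 mm above the underside) sticks out along +x to 34 mm from the centre. Origin: centre of the underside, z up. Grip the mount from above, clear of the tab (along y). Piled filters lie 16 mm apart. It starts alone in the cup with the green rim.
- filter_yellow: filter with yellow glass: flat disc 44 mm across, 16 mm thick, 60 g, black knurled mount, glass up; a yellow tab (12 mm wide, 9 to 12.5 mm above the underside) sticks out along +x to 34 mm from the centre. Origin: centre of the underside, z up. Grip the mount from above, clear of the tab (along y). Piled filters lie 16 mm apart. It starts in the middle of the pile of three (on the green filter).
- filter_green: filter with green glass: flat disc 44 mm across, 16 mm thick, 60 g, black knurled mount, glass up; a green tab (12 mm wide, 9 to 12.5 mm above the underside) sticks out along +x to 34 mm from the centre. Origin: centre of the underside, z up. Grip the mount from above, clear of the tab (along y). Piled filters lie 16 mm apart. It starts in the cup with the red rim, at the bottom of a pile of three.
- filter_blue: filter with blue glass: flat disc 44 mm across, 16 mm thick, 60 g, black knurled mount, glass up; a blue tab (12 mm wide, 9 to 12.5 mm above the underside) sticks out along +x to 34 mm from the centre. Origin: centre of the underside, z up. Grip the mount from above, clear of the tab (along y). Piled filters lie 16 mm apart. It starts on top of the pile of three (on the yellow filter).
- cup_red: round open storage cup with black body and red rim, fixed to the bench: rim 72 mm across, 11 mm high; flat seat 4 mm above the bench, 53 mm across, the bore flaring to 62 mm at the rim. A seated filter stands 9 mm above the rim, its tab clear of it. Origin: centre of the underside, on the bench, z up.
- cup_yellow: round open storage cup with black body and yellow rim, fixed to the bench: rim 72 mm across, 11 mm high; flat seat 4 mm above the bench, 53 mm across, the bore flaring to 62 mm at the rim. A seated filter stands 9 mm above the rim, its tab clear of it. Origin: centre of the underside, on the bench, z up.
- cup_green: round open storage cup with black body and green rim, fixed to the bench: rim 72 mm across, 11 mm high; flat seat 4 mm above the bench, 53 mm across, the bore flaring to 62 mm at the rim. A seated filter stands 9 mm above the rim, its tab clear of it. Origin: centre of the underside, on the bench, z up.
- cup_blue: round open storage cup with black body and blue rim, fixed to the bench: rim 72 mm across, 11 mm high; flat seat 4 mm above the bench, 53 mm across, the bore flaring to 62 mm at the rim. A seated filter stands 9 mm above the rim, its tab clear of it. Origin: centre of the underside, on the bench, z up.
- lens_tissue: flat cream packet of lens tissue, 64 mm (x) by 100 mm (y), 10 mm high, that stays where it lies: a clean free place to park a filter for a moment. Origin: centre of its underside, on the bench.
- cell_jar: small white plastic sample jar with a white screw cap, 27 mm across, 51 mm tall, standing loose among the cups; it is in use and is not to be moved. Origin: centre of its underside. (Also among the cups: a loose carton of cover glasses, 46 mm square and 19 mm high, and a hand tally counter 50 mm high.)

How it is judged:
By the outcome, as a careful person would: the job done as asked, in the order asked, and still so for the second after the job is handed in, with the robot touching nothing.
It also fails if it takes over 93 s, if anything falls off the work surface, if the arm or the gripper's body presses on something with over 40 N, if the wrist force passes 120 N, or if a joint passes its speed limit or range.

### The arm

A 6-joint arm with a two-finger parallel gripper is mounted at the origin on the work surface; the furniture and walls round the work are solid. World frame = base frame: x ahead of the robot, y to its left, z up, the work surface at z = 0. Lengths are in m, angles in rad, forces in N, time in s.
With the tool pointing down it reaches from about 0.425 to 0.95 m from the base axis. Payload 3.5 kg.
Tool frame: the origin (TCP) lies midway between the tips of the shut fingers; the grasp point (between the pads) lies 19 mm behind it; z points along the fingers, y is the direction in which the jaws open and shut (so a half turn about z gives the same grasp; the last joint's range is limited). The gripper opens to 85 mm and grips with 20 to 120 N. Pads are 22 mm wide; open, the fingers measure 114 mm over their backs; the gripper's body (76 mm by 85 mm) begins 54 mm behind the grasp point. The pads swing forward as they close: fully open they stand 13 mm farther back than shut.
Start: joints at [1.096, 0.286, 1.577, -0, 1.279, -0.15], TCP at [0.215, 0.64, 0.231] pointing down, gripper open.
Joint ranges: [-2.77, 2.77], [-0.9, 2.22], [0.21, 2.48], [-1.53, 4.67], [0.24, 2.81], [-2.84, 2.84]. Speed limits (rad/s): [2.79, 2.79, 3.14, 3.14, 3.14, 3.14].

### API

Orientations are given as a unit quaternion [x, y, z, w].
In Python, from plant import * gives the robot as it stands.
- The arm moves only by the shell command python3 -m jog 'ROWS' [FORCE]. ROWS is a JSON object of lists of equal length, an entry for each row: "travel": the shift along the world's x, y, z in mm, a list of three; "dr": the turn, a rotation vector about the world's x, y, z in degrees, a list of three; "jaw": the closure in counts, from 0 (fully open) to 255 (shut). In form: {"travel": [[x, y, z], ...], "dr": [[wx, wy, wz], ...], "jaw": [jaw, ...]}. A call has 1 to 5 rows; each row shifts and turns the commanded pose from where the row before left it; what a row does not reach is not made up. A row lasts 1/12 s, in which the tool goes at most 41.7 mm and 7.16 degrees, less where a joint would pass 70% of its speed; a pose out of reach is approached as far as the arm can. A call is refused whole if a number of a shift passes 41.7 or a number of a turn 7.16, either way. A call with a gripper value outside its range is refused whole. The fingers move at their own pace and stop on an object; FORCE is the grip in N (left out, the last holds). Time passes only in rows, so rows that do not move let the fingers close. It gives the time, the measured TCP pose, the force and the opening at its end, in the units of the state.
- get_state(): the state, without advancing time (a new reading comes with each control period).
- read_camera(name): name is "side" or "top"; returns the picture (420x560x3 uint8, red, green, blue); there is no depth.
- camera_info(name): a dict with "K" (3x3 intrinsics, pixels), "R" (3x3) and "t" (3): a world point X has camera coordinates R X + t. Camera axes: x right, y down, z forward; pixel columns grow to the right and rows downward; lengths in m; the calibration is good to about 2 mm. A picture is of the moment at which its call begins. camera_info takes no time and is no camera call.
- sign_off(): hands the job in, once; it reports no verdict.
The state is a dict: "time": time; "qpos": joint angles; "dq": joint speeds; "joint_efforts": joint torques, N m; "eef_pos": TCP position; "tcp_rot": TCP orientation; "contact_force": force on the tool from outside, world axes, zero at the start; "wrist_torque": the same for the moment, N m; "opening": opening from 0.0 (shut) to 1.0 (fully open).
Only numpy, scipy, OpenCV 4.12 (cv2) and the standard library are available. Lean on these libraries where they do the work, as an engineer would, in place of code of your own. Each camera call takes 0.05 s, during which the arm holds its last target. There are 200 camera calls.

## Working session

There is one attempt and no reset: what is moved stays moved. The work goes in short steps, Python scripts to look and compute and a shell command to move; the robot and the scene stay as the last step left them, time stands still between calls to the robot, and variables do not carry over. Pictures are saved under pics/ and viewed, about 12 in all and at most 16, crops included, and the job is handed in when it is done.

```bash
mkdir -p pics; ls; python3 - <<'E'
from plant import *
import cv2
for n in ("top","side"):
    im=read_camera(n); cv2.imwrite(f"pics/{n}0.png",im[:,:,::-1])
    c=camera_info(n); print(n,c)
print(get_state())
E
```

```text
pics
top {'K': array([[395.57243822,   0.        , 281.36650205],
       [  0.        , 395.57243822, 212.76212645],
       [  0.        ,   0.        ,   1.        ]]), 'R': array([[-0.00764519, -0.99964648,  0.02546482],
       [-0.99671105,  0.00556327, -0.08084634],
       [ 0.08067609, -0.02599915, -0.99640123]]), 't': array([0.09277408, 0.5344055 , 0.85942364])}
side {'K': array([[490.16030986,   0.        , 279.56503221],
       [  0.        , 490.16030986, 200.61505713],
       [  0.        ,   0.        ,   1.        ]]), 'R': array([[-0.99982401,  0.00142543,  0.01870589],
       [-0.01491294,  0.54456136, -0.83858842],
       [-0.01138186, -0.8387198 , -0.54444426]]), 't': array([0.54145447, 0.01137429, 1.02116776])}
{'time': 0.1, 'qpos': array([ 1.09602112e+00,  2.87145757e-01,  1.57799872e+00, -8.02147012e-09,
        1.27860884e+00, -1.49949161e-01]), 'dq': array([ 0.00158679, -0.00018067, -0.0030054 ,  0.00020439, -0.00150954,
       -0.00114427]), 'joint_efforts': array([ 3.33554808e-04, -4.07298625e+01, -2.93697846e+01, -1.31644242e-04,
        3.45309702e-03, -3.88585207e-06]), 'eef_pos': array([0.21509242, 0.63919844, 0.23005696]), 'tcp_rot': array([ 1.61699846e-01,  9.86839396e-01, -1.02805590e-03, -3.31990217e-04]), 'contact_force': array([ 0.29715502, -0.21023901, -0.0873173 ]), 'wrist_torque': array([ 0.0694498 , -0.02222836, -0.04243159]), 'opening': 0.9946402238190201}
```

View pics/top0.png

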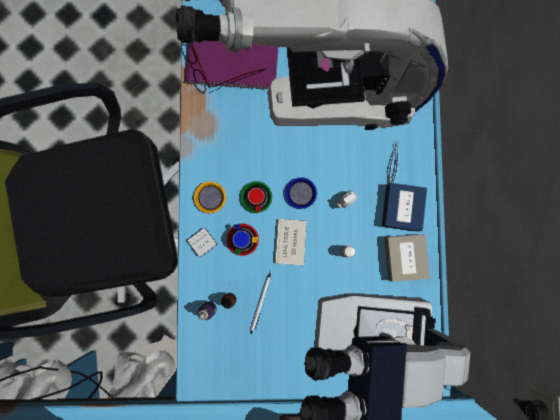

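View pics/side0.png

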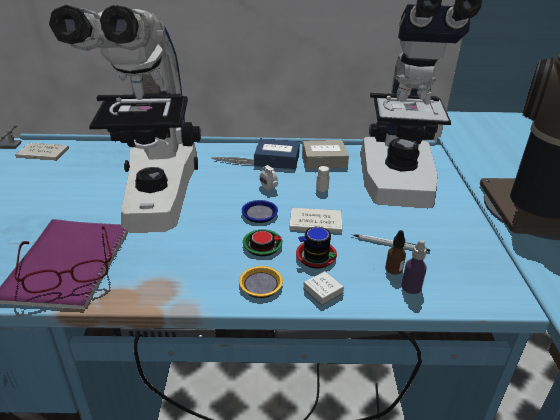

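```bash
cat > h.py <<'E'
from plant import *
import cv2, numpy as np
def ray(n,uv,z):
    c=camera_info(n);R,t,K=map(np.array,(c["R"],c["t"],c["K"]))
    C=-R.T@t; d=R.T@np.linalg.inv(K)@np.array([uv[0],uv[1],1.]); s=(z-C[2])/d[2]; return C+s*d
def proj(n,X):
    c=camera_info(n); p=np.array(c["K"])@(np.array(c["R"])@np.array(X)+np.array(c["t"])); return p[:2]/p[2]
HUE={'red':(0,8,172,180),'yellow':(18,33,0,-1),'green':(50,85,0,-1),'blue':(110,128,0,-1)}
def mask(im,col,s=110,v=40):
    h=cv2.cvtColor(im,cv2.COLOR_RGB2HSV);a,b,c,d=HUE[col];H=h[...,0]
    return ((((H>=a)&(H<=b))|((H>=c)&(H<=d)))&(h[...,1]>s)&(h[...,2]>v)).astype(np.uint8)
def blobs(m,minA=8):
    n,l,st,ce=cv2.connectedComponentsWithStats(m,connectivity=8)
    return [(st[i].tolist(),ce[i].round(1).tolist(),l==i) for i in range(1,n) if st[i][4]>=minA]
E
python3 - <<'E'
from h import *
t=cv2.cvtColor(cv2.imread("pics/top0.png"),cv2.COLOR_BGR2RGB);s=cv2.cvtColor(cv2.imread("pics/side0.png"),cv2.COLOR_BGR2RGB)
for n,im,(x0,x1,y0,y1) in (("top",t,(180,370,170,270)),("side",s,(220,360,160,310))):
    for c in HUE:
        m=np.zeros(im.shape[:2],np.uint8); m[y0:y1,x0:x1]=mask(im,c)[y0:y1,x0:x1]
        for st,ce,l in blobs(m):
            p=np.argwhere(l)[:,::-1].astype(np.float32); hull=cv2.convexHull(p); e=cv2.fitEllipse(hull) if len(hull)>=5 else None
            print(n,c,st,ce,"ell",np.round(e[0],1) if e else None,np.round(e[1],1) if e else None,"ray@.011",ray(n,e[0] if e else ce,.011).round(3)[:2])
a=cv2.resize(t[170:270,185:365],None,fx=4,fy=4,interpolation=cv2.INTER_CUBIC);cv2.imwrite("pics/topz.png",a[...,::-1])
a=cv2.resize(s[160:310,220:360],None,fx=4,fy=4,interpolation=cv2.INTER_CUBIC);cv2.imwrite("pics/sidez.png",a[...,::-1])
E
```

```text
top red [248, 188, 16, 24, 244] [256.0, 197.5] ell [255.8 199.1] [16.  24.1] ray@.011 [0.567 0.146]
top red [240, 224, 18, 13, 78] [249.3, 228.6] ell [248.9 229.1] [ 6.7 21. ] ray@.011 [0.5   0.162]
top red [227, 227, 8, 26, 88] [229.9, 239.2] ell [233.  239.9] [12.4 24.2] ray@.011 [0.476 0.197]
top red [239, 242, 19, 13, 73] [249.3, 249.8] ell [248.3 249.6] [ 6.6 22.4] ray@.011 [0.454 0.163]
top yellow [194, 182, 32, 31, 351] [208.3, 196.8] ell [209.2 196.9] [31.  31.9] ray@.011 [0.572 0.251]
top yellow [251, 237, 7, 6, 37] [253.8, 239.2] ell [253.8 238.5] [6.4 8. ] ray@.011 [0.478 0.151]
top green [240, 182, 32, 31, 278] [254.1, 195.5] ell [255.7 196.6] [31.  31.8] ray@.011 [0.573 0.146]
top green [235, 249, 6, 5, 26] [237.3, 250.7] ell [237.4 250.3] [5.4 6.1] ray@.011 [0.453 0.188]
top blue [285, 178, 32, 31, 330] [299.8, 192.4] ell [300.5 192.7] [30.6 31.5] ray@.011 [0.581 0.045]
top blue [232, 224, 18, 24, 266] [240.4, 237.6] ell [239.8 236.1] [17.5 25. ] ray@.011 [0.484 0.182]
side red [253, 231, 19, 12, 171] [261.8, 236.7] ell [261.8 236.7] [11.6 18. ] ray@.011 [0.574 0.133]
s
[... 386 characters left out ...]
1 [0.573 0.252]
side green [243, 230, 39, 25, 203] [257.5, 244.8] ell [261.9 241.9] [24.6 39. ] ray@.011 [0.574 0.148]
side green [265, 230, 13, 5, 25] [271.7, 231.8] ell [270.8 231.7] [ 2.8 12.6] ray@.011 [0.558 0.117]
side green [328, 251, 8, 7, 33] [331.3, 254.3] ell [331.  254.1] [5.3 8.4] ray@.011 [0.452 0.18 ]
side blue [242, 200, 36, 21, 307] [259.4, 208.7] ell [259.4 210.2] [21.  35.9] ray@.011 [0.582 0.047]
side blue [308, 228, 20, 12, 188] [317.4, 233.3] ell [317.3 233.2] [11.9 19.7] ray@.011 [0.472 0.12 ]
side blue [299, 236, 9, 6, 38] [302.7, 238.5] ell [302.8 238.5] [5.5 8.7] ray@.011 [0.5   0.137]
side blue [314, 246, 9, 1, 9] [318.0, 246.0] ell None None ray@.011 [0.473 0.158]
```

View pics/topz.png

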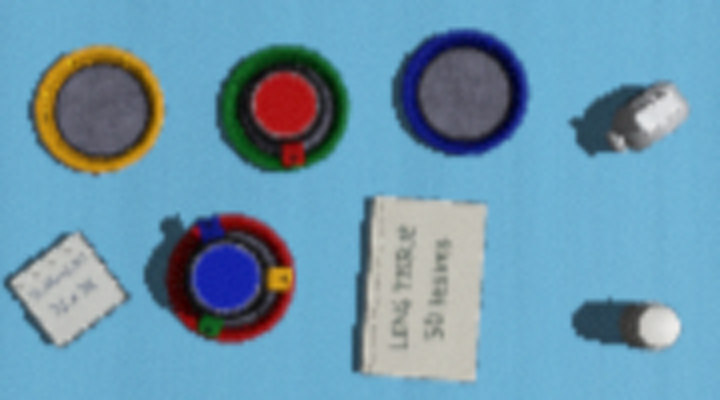

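View pics/sidez.png

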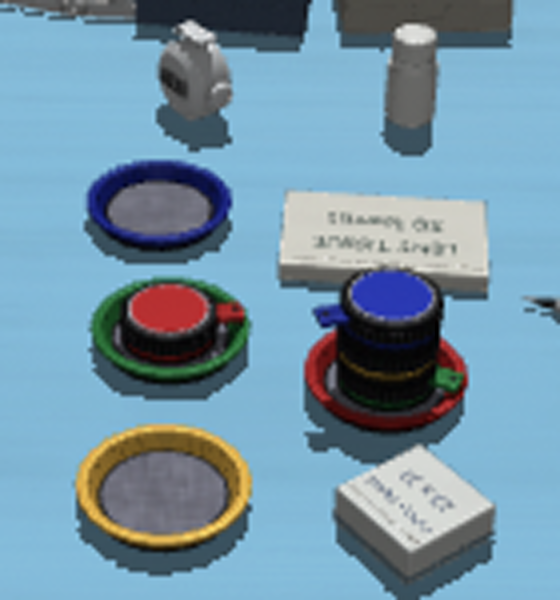

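```bash
python3 - <<'E'
from h import *
t=cv2.cvtColor(cv2.imread("pics/top0.png"),cv2.COLOR_BGR2RGB);s=cv2.cvtColor(cv2.imread("pics/side0.png"),cv2.COLOR_BGR2RGB)
def glass(n,im,c,box):
    m=mask(im,c)*0; x0,x1,y0,y1=box; m[y0:y1,x0:x1]=mask(im,c)[y0:y1,x0:x1]
    m=cv2.morphologyEx(m,cv2.MORPH_OPEN,cv2.getStructuringElement(cv2.MORPH_ELLIPSE,(9,9)))
    return max(blobs(m),key=lambda b:b[0][4])[1]
B={'blue':((225,262,222,256),(300,335,222,250),.052),'red':((240,275,182,214),(245,275,225,250),.020)}
for c,(bt,bs,z) in B.items():
    u=glass("top",t,c,bt);v=glass("side",s,c,bs) if c!='x' else None
    print(c,"glass top",u,ray("top",u,z).round(4),"side",v,ray("side",v,z).round(4))
# red rim from all arcs
for n,im,b in (("top",t,(222,262,218,260)),("side",s,(290,342,240,270))):
    m=np.zeros((420,560),np.uint8);m[b[2]:b[3],b[0]:b[1]]=mask(im,'red')[b[2]:b[3],b[0]:b[1]]
    e=cv2.fitEllipse(cv2.convexHull(np.argwhere(m)[:,::-1].astype(np.float32)));print("red rim",n,np.round(e[0],1),np.round(e[1],1),ray(n,e[0],.011).round(4))
for nm,p,z in (("yel tab",(253.8,239.2),.0325),("grn tab",(237.3,250.7),.0165),("blu tab",(185+210/4,170+228/4),.0485),("red tab",(185+293/4,170+154/4),.0165)):
    print(nm,ray("top",p,z).round(4))
# tissue
h=cv2.cvtColor(t,cv2.COLOR_RGB2HSV);m=((h[...,1]<70)&(h[...,2]>110)).astype(np.uint8);m2=m*0;m2[214:272,268:312]=m[214:272,268:312]
m2=cv2.morphologyEx(m2,cv2.MORPH_CLOSE,np.ones((5,5)));r=cv2.minAreaRect(np.argwhere(m2)[:,::-1].astype(np.float32));print("tissue",np.round(cv2.boxPoints(r)),[ray("top",q,.01).round(3)[:2] for q in cv2.boxPoints(r)],ray("top",r[0],.01).round(4))
print("jar",ray("top",(349.5,251.5),.051).round(3),"counter~",ray("top",(346,199),.045).round(3),"carton",ray("top",(185+70/4,170+287/4),.019).round(3))
E
```

```text
blue glass top [241.0, 238.9] [0.4771 0.1764 0.052 ] side [317.3, 233.4] [0.4781 0.1755 0.052 ]
red glass top [255.9, 195.7] [0.5735 0.1457 0.02  ] side [261.9, 236.8] [0.5739 0.1452 0.02  ]
red rim top [242.2 239.2] [30.8 31.6] [0.4771 0.1768 0.011 ]
red rim side [316.  253.5] [25.5 40.4] [0.478  0.1793 0.011 ]
yel tab [0.4766 0.1501 0.0325]
grn tab [0.4517 0.1872 0.0165]
blu tab [0.5027 0.1841 0.0485]
red tab [0.5452 0.1407 0.0165]
tissue [[274. 263.]
 [277. 218.]
 [306. 220.]
 [303. 265.]] [array([0.423, 0.106]), array([0.523, 0.098]), array([0.518, 0.033]), array([0.418, 0.041])] [0.4705 0.0693 0.01  ]
jar [ 0.449 -0.055  0.051] counter~ [ 0.562 -0.051  0.045] carton [0.472 0.264 0.019]
```

Zoomed views: the tabs point blue (237,227) ≈17°, yellow (254,239) ≈−92°, green (237,251) ≈157° and red (258,208) ≈189°. The pile is at (0.4775, 0.176), matching in both views. First I bring the tool over it, turning the jaws to about 90°.

```bash

python3 -m jog '{"travel":[[17.5,-31,0],[17.5,-31,0],[17.5,-31,0],[17.5,-31,0],[17.5,-31,0]],"dr":[[0,0,3.7],[0,0,3.7],[0,0,3.7],[0,0,3.7],[0,0,3.7]],"jaw":[40,40,40,40,40]}' 40
python3 -m jog '{"travel":[[17.5,-31,0],[17.5,-31,0],[17.5,-31,0],[17.5,-31,0],[17.5,-31,0]],"dr":[[0,0,0],[0,0,0],[0,0,0],[0,0,0],[0,0,0]],"jaw":[40,40,40,40,40]}'
python3 -m jog '{"travel":[[17.5,-31,0],[17.5,-31,0],[17.5,-31,0],[17.5,-31,0],[17.5,-31,0]],"dr":[[0,0,0],[0,0,0],[0,0,0],[0,0,0],[0,0,0]],"jaw":[40,40,40,40,40]}'
python3 -m jog '{"travel":[[0,0,-25],[0,0,-25],[0,0,-20],[0,0,-10],[0,0,0]],"dr":[[0,0,0],[0,0,0],[0,0,0],[0,0,0],[0,0,0]],"jaw":[40,40,40,40,40]}'
cat >> h.py <<'E'
def st(tx=None,ty=None,tz=None):
    from scipy.spatial.transform import Rotation as Ro
    s=get_state(); y=Ro.from_quat(s["tcp_rot"]).as_matrix(); p=s["eef_pos"]*1000
    print("t",round(s["time"],2),"tcp mm",p.round(1),"jaw deg",round(np.degrees(np.arctan2(y[1,1],y[0,1])),1),"zaxis",y[:,2].round(3),"F",s["contact_force"].round(1),"open",round(s["opening"],3),"q6",round(s["qpos"][5],2))
    if tx is not None: print("go",(np.array([tx,ty,tz])-p).round(1))
E
python3 -c "
from h import *
st(477.5,176,43)"
```

```text
time: 0.52
eef_pos: [0.303, 0.483, 0.2306]
tcp_rot: [-0.001, 1.0, -0.0, -0.0]
contact_force: [0.0, 0.5, -0.7]
opening: 0.841
time: 0.93
eef_pos: [0.3905, 0.328, 0.2309]
tcp_rot: [0.001, 1.0, -0.0, -0.0]
contact_force: [0.2, -0.7, 0.1]
opening: 0.842
time: 1.35
eef_pos: [0.4781, 0.173, 0.231]
tcp_rot: [0.001, 1.0, -0.0, -0.0]
contact_force: [1.1, 0.4, -0.4]
opening: 0.847
time: 1.77
eef_pos: [0.4756, 0.1743, 0.1481]
tcp_rot: [0.001, 1.0, -0.001, -0.003]
contact_force: [-0.3, -0.1, 0.0]
opening: 0.842
t 1.77 tcp mm [475.6 174.3 148.1] jaw deg 89.9 zaxis [-0.007 -0.001 -1.   ] F [-0.3 -0.1  0. ] open 0.842 q6 -1.42
go [   1.9    1.7 -105.1]
```

```bash

python3 -m jog '{"travel":[[0,2,-25],[0,0,-25],[0,0,-15],[0,0,0],[0,0,0]],"dr":[[0,0,0],[0,0,0],[0,0,0],[0,0,0],[0,0,0]],"jaw":[40,40,40,40,40]}'
python3 - <<'E'
from h import *
st(477.5,176,43)
t=read_camera("top");s=read_camera("side")
a=np.hstack([cv2.resize(t[190:290,200:300],(400,400),interpolation=2),cv2.resize(s[180:280,265:365],(400,400),interpolation=2)]);cv2.imwrite("pics/a1.png",a[...,::-1])
E
```

```text
time: 2.18
eef_pos: [0.4781, 0.177, 0.0869]
tcp_rot: [0.001, 1.0, 0.0, 0.0]
contact_force: [0.6, 0.2, -0.4]
opening: 0.842
t 2.18 tcp mm [478.1 177.   86.9] jaw deg 89.9 zaxis [ 0.  0. -1.] F [ 0.6  0.2 -0.4] open 0.842 q6 -1.41
go [ -0.6  -1.  -43.9]
```

View pics/a1.png

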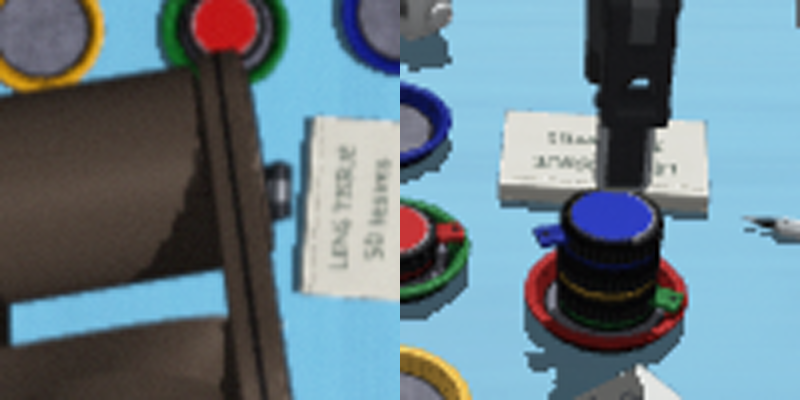

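```bash

python3 -m jog '{"travel":[[-0.5,-1,-16],[0,0,-15],[0,0,-10],[0,0,-3],[0,0,0]],"dr":[[0,0,0],[0,0,0],[0,0,0],[0,0,0],[0,0,0]],"jaw":[40,40,40,40,40]}'
python3 -m jog '{"travel":[[0,0,0],[0,0,0],[0,0,0],[0,0,0],[0,0,0]],"dr":[[0,0,0],[0,0,0],[0,0,0],[0,0,0],[0,0,0]],"jaw":[90,110,140,160,160]}'
python3 -m jog '{"travel":[[0,0,0],[0,0,0],[0,0,0],[0,0,0]],"dr":[[0,0,0],[0,0,0],[0,0,0],[0,0,0]],"jaw":[160,160,160,160]}'
python3 - <<'E'
from h import *
st(477.5,176,43)
s=read_camera("side")
a=cv2.resize(s[190:280,275:365],(540,540),interpolation=2);cv2.imwrite("pics/a2.png",a[...,::-1])
E
```

```text
time: 2.7
eef_pos: [0.4774, 0.1758, 0.0424]
tcp_rot: [0.001, 1.0, -0.0, -0.0]
contact_force: [-0.8, 0.0, -0.2]
opening: 0.843
time: 3.12
eef_pos: [0.4786, 0.1759, 0.0438]
tcp_rot: [0.001, 1.0, 0.0, 0.001]
contact_force: [-1.0, -0.5, 5.8]
opening: 0.491
time: 3.45
eef_pos: [0.4786, 0.1759, 0.0438]
tcp_rot: [0.001, 1.0, 0.0, 0.001]
contact_force: [-0.1, -0.5, 6.3]
opening: 0.488
t 3.45 tcp mm [478.6 175.9  43.8] jaw deg 89.9 zaxis [ 0.003  0.    -1.   ] F [-0.1 -0.5  6.3] open 0.488 q6 -1.42
go [-1.1  0.1 -0.8]
```

View pics/a2.png

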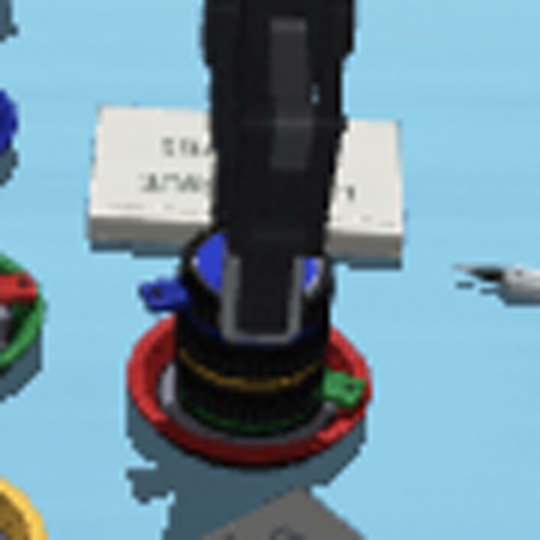

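```bash

python3 - <<'E'
from h import *
for y in (.198,.202,.206,.210):
    # z such that projected row = 246.3
    zs=np.linspace(.02,.07,51); r=[proj("side",(.478,y,z))[1] for z in zs]; print(y,zs[np.argmin(abs(np.array(r)-246.3))])
E
python3 -m jog '{"travel":[[0,0,5],[0,0,10],[0,0,20],[0,0,15],[0,0,0]],"dr":[[0,0,0],[0,0,0],[0,0,0],[0,0,0],[0,0,0]],"jaw":[160,160,160,160,160]}'
python3 - <<'E'
from h import *
st(581.5,46,11)
t=read_camera("top");s=read_camera("side")
a=np.hstack([cv2.resize(t[190:290,200:300],(400,400),interpolation=2),cv2.resize(s[180:280,265:365],(400,400),interpolation=2)]);cv2.imwrite("pics/a3.png",a[...,::-1])
E
```

```text
0.198 0.041999999999999996
0.202 0.045
0.206 0.048
0.21 0.051000000000000004
time: 3.92
eef_pos: [0.4797, 0.1761, 0.096]
tcp_rot: [0.001, 1.0, 0.001, 0.003]
contact_force: [1.7, -0.6, -0.1]
opening: 0.49
t 3.92 tcp mm [479.7 176.1  96. ] jaw deg 89.9 zaxis [ 0.007  0.001 -1.   ] F [ 1.7 -0.6 -0.1] open 0.49 q6 -1.42
go [ 101.8 -130.1  -85. ]
```

View pics/a3.png

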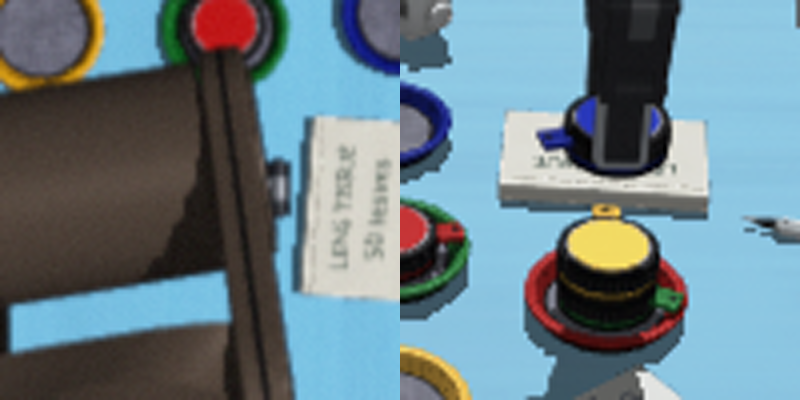

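```bash

python3 -m jog '{"travel":[[25.5,-32.5,0],[25.5,-32.5,0],[25.5,-32.5,0],[25.5,-32.5,0],[0,0,0]],"dr":[[0,0,0],[0,0,0],[0,0,0],[0,0,0],[0,0,0]],"jaw":[160,160,160,160,160]}'
python3 -m jog '{"travel":[[0,0,-25],[0,0,-25],[0,0,-10],[0,0,0],[0,0,0]],"dr":[[0,0,0],[0,0,0],[0,0,0],[0,0,0],[0,0,0]],"jaw":[160,160,160,160,160]}'
python3 - <<'E'
from h import *
st(582,46,11)
t=read_camera("top");s=read_camera("side")
a=np.hstack([cv2.resize(t[150:250,250:350],(400,400),interpolation=2),cv2.resize(s[150:250,210:310],(400,400),interpolation=2)]);cv2.imwrite("pics/a4.png",a[...,::-1])
E
```

```text
time: 4.43
eef_pos: [0.583, 0.0403, 0.0918]
tcp_rot: [0.003, 1.0, -0.001, 0.001]
contact_force: [-0.3, 0.3, -0.1]
opening: 0.487
time: 4.85
eef_pos: [0.5782, 0.046, 0.0312]
tcp_rot: [0.001, 1.0, 0.0, -0.001]
contact_force: [0.0, 0.1, -0.4]
opening: 0.489
t 4.85 tcp mm [578.2  46.   31.2] jaw deg 89.9 zaxis [-0.003  0.    -1.   ] F [ 0.   0.1 -0.4] open 0.489 q6 -1.66
go [  3.8  -0.  -20.2]
```

View pics/a4.png

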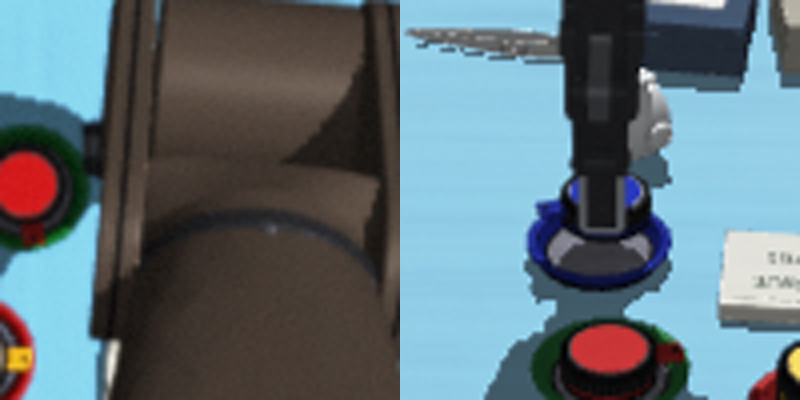

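```bash

python3 -m jog '{"travel":[[3.5,0,-6],[0,0,-6],[0,0,-4],[0,0,-1],[0,0,0]],"dr":[[0,0,0],[0,0,0],[0,0,0],[0,0,0],[0,0,0]],"jaw":[160,160,160,160,160]}'
python3 -c "
from h import *
st(582,46,11.8)"
```

```text
time: 5.37
eef_pos: [0.5823, 0.0458, 0.0147]
tcp_rot: [0.001, 1.0, 0.0, -0.001]
contact_force: [0.1, -0.0, -1.4]
opening: 0.487
t 5.37 tcp mm [582.3  45.8  14.7] jaw deg 89.9 zaxis [-0.001  0.    -1.   ] F [ 0.1 -0.  -1.4] open 0.487 q6 -1.66
go [-0.3  0.2 -2.9]
```

```bash

python3 -m jog '{"travel":[[0,0,-1],[0,0,-1],[0,0,-0.5],[0,0,0]],"dr":[[0,0,0],[0,0,0],[0,0,0],[0,0,0]],"jaw":[160,160,160,160]}'
python3 -m jog '{"travel":[[0,0,-0.5],[0,0,0]],"dr":[[0,0,0],[0,0,0]],"jaw":[160,160]}'
python3 -m jog '{"travel":[[0,0,-0.5],[0,0,0],[0,0,0]],"dr":[[0,0,0],[0,0,0],[0,0,0]],"jaw":[160,160,160]}'
python3 -c "
from h import *
st(582,46,11.8)"
```

```text
time: 5.7
eef_pos: [0.5828, 0.0457, 0.0128]
tcp_rot: [0.001, 1.0, -0.0, -0.0]
contact_force: [-0.1, -0.2, -0.9]
opening: 0.486
time: 5.87
eef_pos: [0.5829, 0.0457, 0.0123]
tcp_rot: [0.001, 1.0, -0.0, 0.0]
contact_force: [0.0, -0.5, -1.3]
opening: 0.49
time: 6.12
eef_pos: [0.583, 0.0457, 0.0119]
tcp_rot: [0.001, 1.0, -0.0, 0.0]
contact_force: [-0.6, -0.7, -0.5]
opening: 0.487
t 6.12 tcp mm [583.   45.7  11.9] jaw deg 89.9 zaxis [ 0. -0. -1.] F [-0.6 -0.7 -0.5] open 0.487 q6 -1.66
go [-1.   0.3 -0.1]
```

```bash

python3 -m jog '{"travel":[[0,0,-0.5],[0,0,0],[0,0,0]],"dr":[[0,0,0],[0,0,0],[0,0,0]],"jaw":[160,160,160]}'
python3 -m jog '{"travel":[[0,0,-0.5],[0,0,0],[0,0,0]],"dr":[[0,0,0],[0,0,0],[0,0,0]],"jaw":[160,160,160]}'
python3 - <<'E'
from h import *
s=read_camera("side")
a=cv2.resize(s[150:250,210:310],(500,500),interpolation=2);cv2.imwrite("pics/a5.png",a[...,::-1])
E
```

```text
time: 6.37
eef_pos: [0.583, 0.0457, 0.0119]
tcp_rot: [0.001, 1.0, -0.0, -0.0]
contact_force: [-1.4, -0.6, 4.2]
opening: 0.49
time: 6.62
eef_pos: [0.583, 0.0457, 0.0118]
tcp_rot: [0.001, 1.0, -0.0, -0.0]
contact_force: [-4.0, -0.5, 6.0]
opening: 0.493
```

View pics/a5.png

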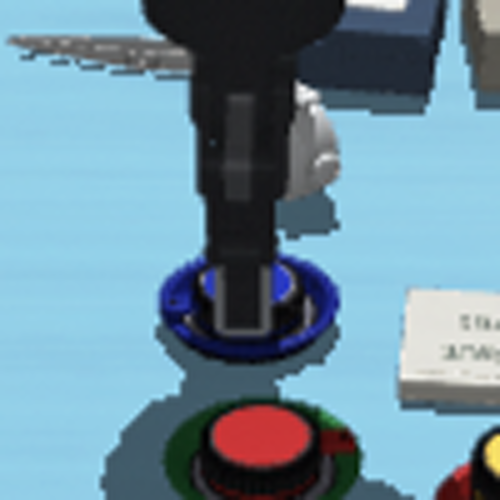

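```bash

python3 -m jog '{"travel":[[0,0,0],[0,0,0],[0,0,0],[0,0,0],[0,0,0]],"dr":[[0,0,0],[0,0,0],[0,0,0],[0,0,0],[0,0,0]],"jaw":[110,80,60,40,40]}'
python3 -m jog '{"travel":[[0,0,10],[0,0,20],[0,0,25],[0,0,25],[0,0,10]],"dr":[[0,0,0],[0,0,0],[0,0,0],[0,0,0],[0,0,0]],"jaw":[40,40,40,40,40]}'
python3 -m jog '{"travel":[[-21,26,0],[-21,26,0],[-21,26,0],[-21,26,0],[-21,26,0]],"dr":[[0,0,-6.9],[0,0,-6.9],[0,0,-6.9],[0,0,-6.9],[0,0,-6.9]],"jaw":[40,40,40,40,40]}'
python3 -m jog '{"travel":[[0,0,0],[0,0,0],[0,0,0],[0,0,0],[0,0,0]],"dr":[[0,0,-6.9],[0,0,-6.9],[0,0,-6.9],[0,0,-6.9],[0,0,-6.9]],"jaw":[40,40,40,40,40]}'
python3 -m jog '{"travel":[[0,0,0],[0,0,0],[0,0,0],[0,0,0],[0,0,0]],"dr":[[0,0,-6.9],[0,0,-6.9],[0,0,-6.9],[0,0,0],[0,0,0]],"jaw":[40,40,40,40,40]}'
python3 - <<'E'
from h import *
t=read_camera("top");s=read_camera("side");st(477.5,176,27.5)
for c,b,z in (('yellow',(295,340,222,262),.036),('blue',(235,285,190,222),.020)):
    m=np.zeros((420,560),np.uint8);m[b[2]:b[3],b[0]:b[1]]=mask(s,c)[b[2]:b[3],b[0]:b[1]]
    m=cv2.morphologyEx(m,cv2.MORPH_OPEN,cv2.getStructuringElement(cv2.MORPH_ELLIPSE,(7,7)))
    for x in blobs(m): print(c,x[:2],ray("side",x[1],z).round(4))
a=np.hstack([cv2.resize(t[160:270,180:320],(400,314),interpolation=2),cv2.resize(s[170:280,225:365],(400,314),interpolation=2)]);cv2.imwrite("pics/a6.png",a[...,::-1])
E
```

```text
time: 7.08
eef_pos: [0.5827, 0.0457, 0.0105]
tcp_rot: [0.001, 1.0, 0.0, -0.0]
contact_force: [0.7, -0.6, 0.1]
opening: 0.842
time: 7.5
eef_pos: [0.5852, 0.0456, 0.1054]
tcp_rot: [0.001, 1.0, -0.0, 0.003]
contact_force: [0.6, 0.1, 1.1]
opening: 0.84
time: 7.92
eef_pos: [0.4766, 0.1766, 0.1008]
tcp_rot: [0.301, 0.954, 0.0, -0.0]
contact_force: [-0.3, 1.6, 0.0]
opening: 0.844
time: 8.33
eef_pos: [0.4776, 0.1758, 0.1008]
tcp_rot: [0.569, 0.822, -0.0, -0.0]
contact_force: [-0.4, 0.6, 0.6]
opening: 0.845
time: 8.75
eef_pos: [0.4777, 0.1757, 0.1007]
tcp_rot: [0.705, 0.709, -0.0, -0.0]
contact_force: [0.6, -0.1, 0.4]
opening: 0.844
t 8.85 tcp mm [477.8 175.7 100.8] jaw deg 0.3 zaxis [-0.  0. -1.] F [-0.1  0.4 -0.5] open 0.839 q6 0.15
go [ -0.3   0.3 -73.3]
yellow ([308, 235, 19, 12, 180], [316.8, 240.7]) [0.478  0.1752 0.036 ]
blue ([251, 201, 17, 10, 131], [259.2, 205.8]) [0.5821 0.0446 0.02  ]
blue ([242, 205, 7, 9, 47], [245.0, 209.0]) [0.6094 0.0566 0.02  ]
```

View pics/a6.png

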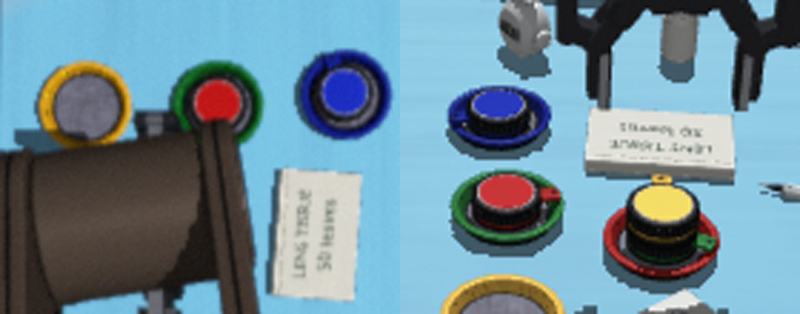

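```bash

python3 -m jog '{"travel":[[0,0,-20],[0,0,-20],[0,0,-18],[0,0,-10],[0,0,-5]],"dr":[[0,0,0],[0,0,0],[0,0,0],[0,0,0],[0,0,0]],"jaw":[40,40,40,40,40]}'
python3 -m jog '{"travel":[[0,0,0],[0,0,0],[0,0,0],[0,0,0],[0,0,0]],"dr":[[0,0,0],[0,0,0],[0,0,0],[0,0,0],[0,0,0]],"jaw":[40,90,110,140,160]}'
python3 -m jog '{"travel":[[0,0,0],[0,0,0],[0,0,0],[0,0,0]],"dr":[[0,0,0],[0,0,0],[0,0,0],[0,0,0]],"jaw":[160,160,160,160]}'
python3 -m jog '{"travel":[[0,0,5],[0,0,10],[0,0,20],[0,0,20],[0,0,0]],"dr":[[0,0,0],[0,0,0],[0,0,0],[0,0,0],[0,0,0]],"jaw":[160,160,160,160,160]}'
python3 - <<'E'
from h import *
st(572,251.5,12)
s=read_camera("side")
a=cv2.resize(s[170:280,225:365],(560,440),interpolation=2);cv2.imwrite("pics/a7.png",a[...,::-1])
E
```

```text
time: 9.27
eef_pos: [0.4766, 0.1755, 0.0261]
tcp_rot: [0.706, 0.709, -0.001, -0.001]
contact_force: [0.1, 0.6, -0.1]
opening: 0.843
time: 9.68
eef_pos: [0.4792, 0.1759, 0.0295]
tcp_rot: [0.706, 0.708, 0.001, 0.001]
contact_force: [-1.0, -0.4, 5.0]
opening: 0.487
time: 10.02
eef_pos: [0.4792, 0.176, 0.0295]
tcp_rot: [0.706, 0.708, 0.001, 0.001]
contact_force: [-0.5, 1.3, 4.7]
opening: 0.484
time: 10.43
eef_pos: [0.4807, 0.1762, 0.0872]
tcp_rot: [0.706, 0.708, 0.003, 0.002]
contact_force: [1.0, 0.5, 0.1]
opening: 0.487
t 10.43 tcp mm [480.7 176.2  87.2] jaw deg 0.2 zaxis [ 0.008  0.001 -1.   ] F [1.  0.5 0.1] open 0.487 q6 0.15
go [ 91.3  75.3 -75.2]
```

View pics/a7.png

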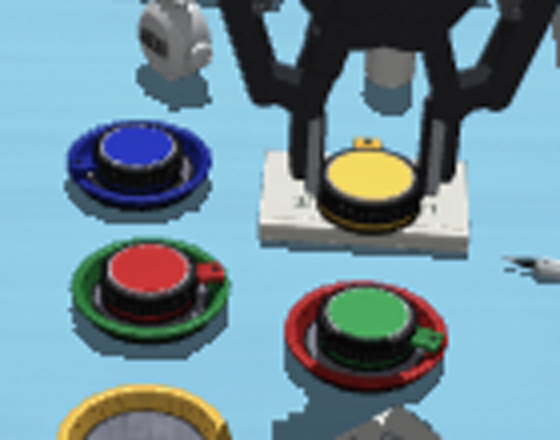

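```bash

python3 -m jog '{"travel":[[23,19,0],[23,19,0],[23,19,0],[24,18.5,0],[0,0,0]],"dr":[[0,0,0],[0,0,0],[0,0,0],[0,0,0],[0,0,0]],"jaw":[160,160,160,160,160]}'
python3 -m jog '{"travel":[[0,0,-20],[0,0,-20],[0,0,-15],[0,0,0],[0,0,0]],"dr":[[0,0,0],[0,0,0],[0,0,0],[0,0,0],[0,0,0]],"jaw":[160,160,160,160,160]}'
python3 -m jog '{"travel":[[0,0,0],[0,0,0]],"dr":[[0,0,0],[0,0,0]],"jaw":[160,160]}'
python3 - <<'E'
from h import *
st(572,252,13.5)
E
```

```text
time: 10.9
eef_pos: [0.5738, 0.2534, 0.0818]
tcp_rot: [0.706, 0.709, 0.001, 0.0]
contact_force: [-0.9, -0.3, -0.8]
opening: 0.482
time: 11.32
eef_pos: [0.5689, 0.2505, 0.0257]
tcp_rot: [0.706, 0.708, -0.002, -0.001]
contact_force: [-0.1, 0.6, -0.3]
opening: 0.488
time: 11.48
eef_pos: [0.5717, 0.2513, 0.0292]
tcp_rot: [0.706, 0.708, 0.001, 0.001]
contact_force: [-0.5, 0.2, -1.2]
opening: 0.482
t 11.48 tcp mm [571.7 251.3  29.2] jaw deg 0.2 zaxis [ 0.002  0.001 -1.   ] F [-0.5  0.2 -1.2] open 0.482 q6 0.25
go [  0.3   0.7 -15.7]
```

```bash

python3 -m jog '{"travel":[[0,0.5,-5],[0,0,-4],[0,0,-3],[0,0,-1],[0,0,0]],"dr":[[0,0,0],[0,0,0],[0,0,0],[0,0,0],[0,0,0]],"jaw":[160,160,160,160,160]}'
python3 -m jog '{"travel":[[0,0,0],[0,0,-1],[0,0,0],[0,0,0]],"dr":[[0,0,0],[0,0,0],[0,0,0],[0,0,0]],"jaw":[160,160,160,160]}'
python3 -m jog '{"travel":[[0,0,-0.5],[0,0,0],[0,0,0]],"dr":[[0,0,0],[0,0,0],[0,0,0]],"jaw":[160,160,160]}'
python3 -m jog '{"travel":[[0,0,-0.5],[0,0,0],[0,0,0]],"dr":[[0,0,0],[0,0,0],[0,0,0]],"jaw":[160,160,160]}'
python3 - <<'E'
from h import *
st(572,252,13.5)
E
```

```text
time: 11.9
eef_pos: [0.5704, 0.2516, 0.0142]
tcp_rot: [0.706, 0.708, -0.0, -0.0]
contact_force: [0.0, -0.1, -0.6]
opening: 0.483
time: 12.23
eef_pos: [0.5709, 0.2517, 0.0139]
tcp_rot: [0.706, 0.708, 0.0, 0.0]
contact_force: [0.6, 0.4, -0.5]
opening: 0.484
time: 12.48
eef_pos: [0.571, 0.2517, 0.0136]
tcp_rot: [0.706, 0.708, 0.0, 0.0]
contact_force: [-0.4, 0.3, 0.4]
opening: 0.487
time: 12.73
eef_pos: [0.5711, 0.2517, 0.0135]
tcp_rot: [0.706, 0.708, 0.0, 0.0]
contact_force: [-1.7, -0.9, 5.0]
opening: 0.485
t 12.73 tcp mm [571.1 251.7  13.5] jaw deg 0.2 zaxis [ 0. -0. -1.] F [-1.7 -0.9  5. ] open 0.485 q6 0.25
go [ 0.9  0.3 -0. ]
```

```bash

python3 -m jog '{"travel":[[0,0,0],[0,0,0],[0,0,0],[0,0,0],[0,0,0]],"dr":[[0,0,0],[0,0,0],[0,0,0],[0,0,0],[0,0,0]],"jaw":[110,80,60,40,40]}'
python3 -m jog '{"travel":[[0,0,10],[0,0,20],[0,0,25],[0,0,25],[0,0,5]],"dr":[[0,0,0],[0,0,0],[0,0,0],[0,0,0],[0,0,0]],"jaw":[40,40,40,40,40]}'
python3 -m jog '{"travel":[[-18.5,-15,0],[-18.5,-15,0],[-18.5,-15,0],[-18.5,-15,0],[-18.5,-15,0]],"dr":[[0,0,7],[0,0,7],[0,0,7],[0,0,7],[0,0,7]],"jaw":[40,40,40,40,40]}'
python3 -m jog '{"travel":[[0,0,-10],[0,0,-10],[0,0,-10],[0,0,0],[0,0,0]],"dr":[[0,0,7],[0,0,7],[0,0,7],[0,0,7],[0,0,7]],"jaw":[40,40,40,40,40]}'
python3 -m jog '{"travel":[[0,0,0],[0,0,0]],"dr":[[0,0,0],[0,0,0]],"jaw":[40,40]}'
python3 - <<'E'
from h import *
s=read_camera("side");st(477.5,176,12)
for c,b,z in (('yellow',(235,290,255,300),.020),('green',(295,345,240,270),.020)):
    m=np.zeros((420,560),np.uint8);m[b[2]:b[3],b[0]:b[1]]=mask(s,c)[b[2]:b[3],b[0]:b[1]]
    m=cv2.morphologyEx(m,cv2.MORPH_OPEN,cv2.getStructuringElement(cv2.MORPH_ELLIPSE,(7,7)))
    for x in blobs(m): print(c,x[:2],ray("side",x[1],z).round(4))
a=cv2.resize(s[180:310,225:365],(560,520),interpolation=2);cv2.imwrite("pics/a8.png",a[...,::-1])
E
```

```text
time: 13.15
eef_pos: [0.5707, 0.2516, 0.0125]
tcp_rot: [0.706, 0.708, -0.0, -0.0]
contact_force: [-0.1, 0.1, -0.4]
opening: 0.838
time: 13.57
eef_pos: [0.574, 0.2526, 0.1038]
tcp_rot: [0.706, 0.708, 0.004, 0.002]
contact_force: [0.9, 0.5, 1.6]
opening: 0.844
time: 13.98
eef_pos: [0.4772, 0.1761, 0.0975]
tcp_rot: [0.457, 0.889, -0.0, -0.0]
contact_force: [1.1, -0.6, 0.9]
opening: 0.846
time: 14.4
eef_pos: [0.4774, 0.1764, 0.0668]
tcp_rot: [0.169, 0.986, -0.0, -0.001]
contact_force: [-0.3, -0.4, -0.6]
opening: 0.839
time: 14.57
eef_pos: [0.4783, 0.1767, 0.0677]
tcp_rot: [0.174, 0.985, -0.0, -0.0]
contact_force: [0.8, -0.2, 0.3]
opening: 0.845
t 14.62 tcp mm [478.3 176.7  67.8] jaw deg 70.0 zaxis [ 0. -0. -1.] F [-0.1  0.4  0.1] open 0.846 q6 -1.07
go [ -0.8  -0.7 -55.8]
yellow ([240, 271, 9, 10, 58], [244.1, 275.5]) [0.5998 0.2492 0.02  ]
yellow ([252, 270, 20, 14, 230], [261.5, 276.6]) [0.5715 0.2513 0.02  ]
yellow ([275, 274, 7, 7, 33], [278.0, 277.0]) [0.5448 0.2517 0.02  ]
green ([308, 242, 18, 13, 178], [316.7, 247.9]) [0.4772 0.175  0.02  ]
```

View pics/a8.png

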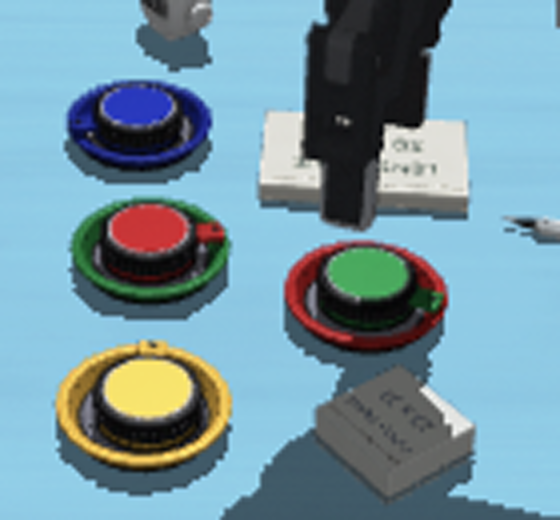

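```bash

python3 -m jog '{"travel":[[-0.8,-1,-16],[0,0,-16],[0,0,-12],[0,0,-7],[0,0,-4]],"dr":[[0,0,0],[0,0,0],[0,0,0],[0,0,0],[0,0,0]],"jaw":[40,40,40,40,40]}'
python3 -m jog '{"travel":[[0,0,0],[0,0,0],[0,0,0]],"dr":[[0,0,0],[0,0,0],[0,0,0]],"jaw":[40,40,40]}'
python3 -c "
from h import *
st(477.2,175.5,12)"
```

```text
time: 15.03
eef_pos: [0.4768, 0.1756, 0.0116]
tcp_rot: [0.172, 0.985, -0.0, -0.001]
contact_force: [-0.9, -0.4, 0.2]
opening: 0.844
time: 15.28
eef_pos: [0.4783, 0.1758, 0.0136]
tcp_rot: [0.172, 0.985, 0.0, 0.001]
contact_force: [-0.7, 0.3, -0.2]
opening: 0.843
t 15.28 tcp mm [478.3 175.8  13.6] jaw deg 70.2 zaxis [ 0.002  0.    -1.   ] F [-0.7  0.3 -0.2] open 0.843 q6 -1.07
go [-1.1 -0.3 -1.6]
```

```bash

python3 -m jog '{"travel":[[-0.5,0,-1],[0,0,0],[0,0,0],[0,0,0],[0,0,0]],"dr":[[0,0,0],[0,0,0],[0,0,0],[0,0,0],[0,0,0]],"jaw":[60,90,110,140,160]}'
python3 -m jog '{"travel":[[0,0,0],[0,0,0],[0,0,0],[0,0,0]],"dr":[[0,0,0],[0,0,0],[0,0,0],[0,0,0]],"jaw":[160,160,160,160]}'
python3 -m jog '{"travel":[[0,0,5],[0,0,10],[0,0,20],[0,0,15],[0,0,0]],"dr":[[0,0,0],[0,0,0],[0,0,0],[0,0,0],[0,0,0]],"jaw":[160,160,160,160,160]}'
python3 -m jog '{"travel":[[-2,-26,0],[-2,-27,0],[-2,-27,0],[-2,-27,0],[0,0,0]],"dr":[[0,0,0],[0,0,0],[0,0,0],[0,0,0],[0,0,0]],"jaw":[160,160,160,160,160]}'
python3 -m jog '{"travel":[[0,0,0],[0,0,0]],"dr":[[0,0,0],[0,0,0]],"jaw":[160,160]}'
python3 -c "
from h import *
st(470,69,18.5)"
```

```text
time: 15.7
eef_pos: [0.4775, 0.1758, 0.0126]
tcp_rot: [0.172, 0.985, 0.0, 0.0]
contact_force: [-1.0, -0.2, 4.4]
opening: 0.49
time: 16.03
eef_pos: [0.4775, 0.1758, 0.0125]
tcp_rot: [0.172, 0.985, 0.0, 0.0]
contact_force: [-1.3, -0.3, 5.6]
opening: 0.489
time: 16.45
eef_pos: [0.4796, 0.1761, 0.0654]
tcp_rot: [0.172, 0.985, 0.001, 0.003]
contact_force: [0.7, -0.3, -0.0]
opening: 0.48
time: 16.87
eef_pos: [0.4684, 0.0656, 0.0612]
tcp_rot: [0.174, 0.985, -0.001, -0.0]
contact_force: [0.1, -0.7, -0.5]
opening: 0.484
time: 17.03
eef_pos: [0.4687, 0.0688, 0.0614]
tcp_rot: [0.172, 0.985, 0.0, -0.0]
contact_force: [0.5, -0.5, -0.5]
opening: 0.49
t 17.03 tcp mm [468.7  68.8  61.4] jaw deg 70.2 zaxis [-0.001  0.    -1.   ] F [ 0.5 -0.5 -0.5] open 0.49 q6 -1.29
go [  1.3   0.2 -42.9]
```

```bash

python3 -m jog '{"travel":[[1,0,-14],[0,0,-12],[0,0,-8],[0,0,-4],[0,0,-2]],"dr":[[0,0,0],[0,0,0],[0,0,0],[0,0,0],[0,0,0]],"jaw":[160,160,160,160,160]}'
python3 -m jog '{"travel":[[0,0,0],[0,0,0],[0,0,-1],[0,0,0],[0,0,0]],"dr":[[0,0,0],[0,0,0],[0,0,0],[0,0,0],[0,0,0]],"jaw":[160,160,160,160,160]}'
python3 -m jog '{"travel":[[0,0,-0.5],[0,0,0],[0,0,0]],"dr":[[0,0,0],[0,0,0],[0,0,0]],"jaw":[160,160,160]}'
python3 -m jog '{"travel":[[0,0,-0.5],[0,0,0],[0,0,0]],"dr":[[0,0,0],[0,0,0],[0,0,0]],"jaw":[160,160,160]}'
```

```text
time: 17.45
eef_pos: [0.4694, 0.0694, 0.0209]
tcp_rot: [0.171, 0.985, -0.0, -0.001]
contact_force: [0.7, 0.3, -0.8]
opening: 0.486
time: 17.87
eef_pos: [0.4704, 0.0687, 0.0212]
tcp_rot: [0.172, 0.985, 0.0, 0.0]
contact_force: [-0.3, -0.0, -0.1]
opening: 0.484
time: 18.12
eef_pos: [0.4701, 0.0687, 0.0204]
tcp_rot: [0.172, 0.985, 0.0, 0.0]
contact_force: [0.3, 0.3, -0.7]
opening: 0.485
time: 18.37
eef_pos: [0.47, 0.0687, 0.0198]
tcp_rot: [0.172, 0.985, -0.0, -0.0]
contact_force: [-1.1, 0.6, -1.0]
opening: 0.486
```

```bash

python3 -m jog '{"travel":[[0,0,-0.5],[0,0,0],[0,0,0]],"dr":[[0,0,0],[0,0,0],[0,0,0]],"jaw":[160,160,160]}'
python3 -m jog '{"travel":[[0,0,-0.5],[0,0,0],[0,0,0]],"dr":[[0,0,0],[0,0,0],[0,0,0]],"jaw":[160,160,160]}'
python3 -m jog '{"travel":[[0,0,-0.5],[0,0,0],[0,0,0]],"dr":[[0,0,0],[0,0,0],[0,0,0]],"jaw":[160,160,160]}'
```

```text
time: 18.62
eef_pos: [0.47, 0.0687, 0.0193]
tcp_rot: [0.172, 0.985, -0.0, -0.0]
contact_force: [-0.1, 0.4, -0.7]
opening: 0.485
time: 18.87
eef_pos: [0.47, 0.0687, 0.0188]
tcp_rot: [0.172, 0.985, -0.0, -0.0]
contact_force: [-0.5, -0.3, -0.2]
opening: 0.488
time: 19.12
eef_pos: [0.4701, 0.0687, 0.0186]
tcp_rot: [0.172, 0.985, -0.0, -0.0]
contact_force: [-1.1, -0.2, 2.3]
opening: 0.485
```

```bash

python3 -m jog '{"travel":[[0,0,0],[0,0,0],[0,0,0],[0,0,0],[0,0,0]],"dr":[[0,0,0],[0,0,0],[0,0,0],[0,0,0],[0,0,0]],"jaw":[110,80,60,40,40]}'
python3 -m jog '{"travel":[[0,0,10],[0,0,20],[0,0,20],[0,0,10],[0,0,0]],"dr":[[0,0,0],[0,0,0],[0,0,0],[0,0,0],[0,0,0]],"jaw":[40,40,40,40,40]}'
python3 -m jog '{"travel":[[26,19.2,0],[26,19.2,0],[26,19.2,0],[26,19.2,0],[0,0,0]],"dr":[[0,0,4],[0,0,4],[0,0,4],[0,0,4],[0,0,0]],"jaw":[40,40,40,40,40]}'
python3 -m jog '{"travel":[[0,0,0],[0,0,0],[0,0,0]],"dr":[[0,0,0],[0,0,0],[0,0,0]],"jaw":[40,40,40]}'
python3 - <<'E'
from h import *
t=read_camera("top");s=read_camera("side");st(573.7,145.5,12.5)
for c,b,z in (('red',(245,275,225,250),.020),('green',(280,345,205,240),.026)):
    m=np.zeros((420,560),np.uint8);m[b[2]:b[3],b[0]:b[1]]=mask(s,c)[b[2]:b[3],b[0]:b[1]]
    m=cv2.morphologyEx(m,cv2.MORPH_OPEN,cv2.getStructuringElement(cv2.MORPH_ELLIPSE,(7,7)))
    for x in blobs(m): print(c,x[:2],ray("side",x[1],z).round(4))
a=np.hstack([cv2.resize(t[160:270,180:320],(400,314),interpolation=2),cv2.resize(s[170:280,225:365],(400,314),interpolation=2)]);cv2.imwrite("pics/a9.png",a[...,::-1])
E
```

```text
time: 19.53
eef_pos: [0.4701, 0.0687, 0.0182]
tcp_rot: [0.172, 0.985, 0.0, 0.0]
contact_force: [0.0, -0.5, 0.5]
opening: 0.848
time: 19.95
eef_pos: [0.4724, 0.0686, 0.0816]
tcp_rot: [0.172, 0.985, 0.0, 0.003]
contact_force: [0.1, -0.9, -0.3]
opening: 0.844
time: 20.37
eef_pos: [0.5777, 0.1479, 0.0779]
tcp_rot: [0.031, 1.0, 0.001, 0.002]
contact_force: [-0.3, 0.5, 0.4]
opening: 0.843
time: 20.62
eef_pos: [0.5726, 0.145, 0.0774]
tcp_rot: [0.034, 0.999, -0.0, -0.001]
contact_force: [-0.1, -0.1, -0.0]
opening: 0.844
t 20.72 tcp mm [573.  144.9  78. ] jaw deg 86.1 zaxis [-0.001 -0.    -1.   ] F [-0.4 -0.2  0.5] open 0.848 q6 -1.43
go [  0.7   0.6 -65.5]
red ([253, 231, 18, 13, 178], [261.7, 237.0]) [0.5743 0.1458 0.02  ]
green ([309, 206, 17, 10, 132], [316.8, 210.8]) [0.4704 0.0681 0.026 ]
```

View pics/a9.png

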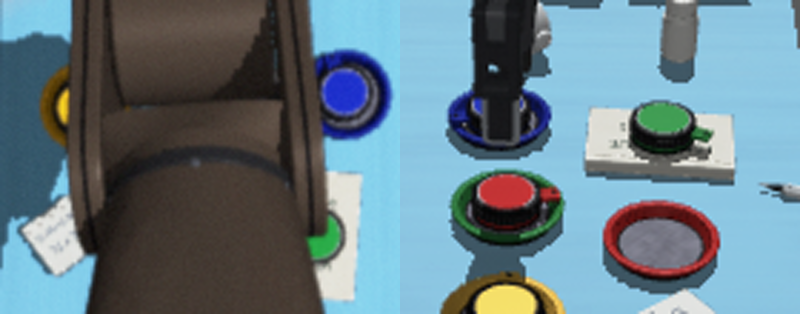

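```bash

python3 -m jog '{"travel":[[0.7,0.5,-16],[0,0,-18],[0,0,-16],[0,0,-9],[0,0,-5]],"dr":[[0,0,0],[0,0,0],[0,0,0],[0,0,0],[0,0,0]],"jaw":[40,40,40,40,40]}'
python3 -m jog '{"travel":[[0,0,0],[0,0,0],[0,0,0]],"dr":[[0,0,0],[0,0,0],[0,0,0]],"jaw":[40,40,40]}'
python3 -c "
from h import *
st(574,145.5,12.5)"
```

```text
time: 21.13
eef_pos: [0.5733, 0.1455, 0.0129]
tcp_rot: [0.034, 0.999, -0.0, -0.001]
contact_force: [-0.6, -0.6, -0.2]
opening: 0.841
time: 21.38
eef_pos: [0.5756, 0.146, 0.0155]
tcp_rot: [0.033, 0.999, 0.0, 0.001]
contact_force: [0.3, 0.5, 1.1]
opening: 0.845
t 21.38 tcp mm [575.6 146.   15.5] jaw deg 86.2 zaxis [ 0.002  0.    -1.   ] F [0.3 0.5 1.1] open 0.845 q6 -1.43
go [-1.6 -0.5 -3. ]
```

```bash

python3 -m jog '{"travel":[[-1.5,0,-2.5],[0,0,0],[0,0,0],[0,0,0],[0,0,0]],"dr":[[0,0,0],[0,0,0],[0,0,0],[0,0,0],[0,0,0]],"jaw":[40,60,110,140,160]}'
python3 -m jog '{"travel":[[0,0,0],[0,0,0],[0,0,0],[0,0,0],[0,0,0]],"dr":[[0,0,0],[0,0,0],[0,0,0],[0,0,0],[0,0,0]],"jaw":[160,160,160,160,160]}'
python3 -m jog '{"travel":[[0,0,5],[0,0,10],[0,0,20],[0,0,15],[0,0,0]],"dr":[[0,0,0],[0,0,0],[0,0,0],[0,0,0],[0,0,0]],"jaw":[160,160,160,160,160]}'
python3 -m jog '{"travel":[[-24,8,0],[-24,8,0],[-24,8,0],[-24,7,0],[0,0,0]],"dr":[[0,0,0],[0,0,0],[0,0,0],[0,0,0],[0,0,0]],"jaw":[160,160,160,160,160]}'
python3 -m jog '{"travel":[[0,0,0],[0,0,0],[0,0,0]],"dr":[[0,0,0],[0,0,0],[0,0,0]],"jaw":[160,160,160]}'
python3 - <<'E'
from h import *
st(477.5,176.8,12.7)
s=read_camera("side")
m=np.zeros((420,560),np.uint8);m[236:275,290:345]=mask(s,'red')[236:275,290:345]
a=cv2.resize(s[170:280,225:365],(560,440),interpolation=2);cv2.imwrite("pics/a10.png",a[...,::-1])
E
```

```text
time: 21.8
eef_pos: [0.5738, 0.1461, 0.0125]
tcp_rot: [0.033, 0.999, 0.0, 0.001]
contact_force: [-0.4, 0.6, 2.5]
opening: 0.489
time: 22.22
eef_pos: [0.5738, 0.1461, 0.0125]
tcp_rot: [0.033, 0.999, 0.0, 0.001]
contact_force: [-1.5, 0.9, 5.0]
opening: 0.487
time: 22.63
eef_pos: [0.5756, 0.1462, 0.0655]
tcp_rot: [0.033, 0.999, 0.0, 0.003]
contact_force: [0.6, 0.2, -0.4]
opening: 0.487
time: 23.05
eef_pos: [0.4715, 0.1777, 0.0595]
tcp_rot: [0.032, 0.999, -0.0, -0.004]
contact_force: [1.1, 0.2, -1.6]
opening: 0.489
time: 23.3
eef_pos: [0.4784, 0.1768, 0.062]
tcp_rot: [0.033, 0.999, 0.0, 0.001]
contact_force: [-0.4, 0.2, -0.3]
opening: 0.486
t 23.3 tcp mm [478.4 176.8  62. ] jaw deg 86.2 zaxis [ 0.001  0.    -1.   ] F [-0.4  0.2 -0.3] open 0.486 q6 -1.35
go [ -0.9   0.  -49.3]
```

View pics/a10.png

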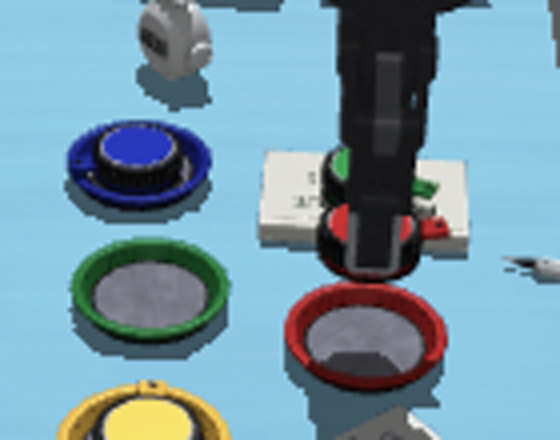

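```bash

python3 -m jog '{"travel":[[-0.5,0,-14],[0,0,-14],[0,0,-10],[0,0,-5],[0,0,-3]],"dr":[[0,0,0],[0,0,0],[0,0,0],[0,0,0],[0,0,0]],"jaw":[160,160,160,160,160]}'
python3 -m jog '{"travel":[[0,0,0],[0,0,0],[0,0,-1],[0,0,0],[0,0,0]],"dr":[[0,0,0],[0,0,0],[0,0,0],[0,0,0],[0,0,0]],"jaw":[160,160,160,160,160]}'
python3 -m jog '{"travel":[[0,0,-0.7],[0,0,0],[0,0,0]],"dr":[[0,0,0],[0,0,0],[0,0,0]],"jaw":[160,160,160]}'
python3 -m jog '{"travel":[[0,0,-0.5],[0,0,0],[0,0,0]],"dr":[[0,0,0],[0,0,0],[0,0,0]],"jaw":[160,160,160]}'
```

```text
time: 23.77
eef_pos: [0.4766, 0.1767, 0.0148]
tcp_rot: [0.033, 0.999, -0.0, -0.001]
contact_force: [-1.6, -0.1, -0.1]
opening: 0.486
time: 24.18
eef_pos: [0.4771, 0.1771, 0.0153]
tcp_rot: [0.033, 0.999, 0.0, 0.0]
contact_force: [-0.8, -0.2, -0.5]
opening: 0.486
time: 24.43
eef_pos: [0.4768, 0.177, 0.0142]
tcp_rot: [0.033, 0.999, 0.0, 0.0]
contact_force: [0.6, 0.7, 0.5]
opening: 0.487
time: 24.68
eef_pos: [0.4767, 0.177, 0.0136]
tcp_rot: [0.033, 0.999, -0.0, -0.0]
contact_force: [-0.5, -0.5, -0.1]
opening: 0.486
```

```bash

python3 -m jog '{"travel":[[0,0,-0.5],[0,0,0],[0,0,0]],"dr":[[0,0,0],[0,0,0],[0,0,0]],"jaw":[160,160,160]}'
python3 -m jog '{"travel":[[0,0,-0.5],[0,0,0],[0,0,0]],"dr":[[0,0,0],[0,0,0],[0,0,0]],"jaw":[160,160,160]}'
python3 -m jog '{"travel":[[0,0,-0.5],[0,0,0],[0,0,0]],"dr":[[0,0,0],[0,0,0],[0,0,0]],"jaw":[160,160,160]}'
```

```text
time: 24.93
eef_pos: [0.4767, 0.177, 0.0131]
tcp_rot: [0.033, 0.999, -0.0, -0.0]
contact_force: [-0.7, -0.0, -1.5]
opening: 0.491
time: 25.18
eef_pos: [0.4768, 0.177, 0.0126]
tcp_rot: [0.033, 0.999, -0.0, -0.0]
contact_force: [0.1, 0.8, -1.0]
opening: 0.486
time: 25.43
eef_pos: [0.4768, 0.177, 0.0125]
tcp_rot: [0.033, 0.999, -0.0, -0.0]
contact_force: [-2.7, -0.9, 4.6]
opening: 0.486
```

```bash

python3 -m jog '{"travel":[[0,0,0],[0,0,0],[0,0,0],[0,0,0],[0,0,0]],"dr":[[0,0,0],[0,0,0],[0,0,0],[0,0,0],[0,0,0]],"jaw":[110,80,60,40,40]}'
python3 -m jog '{"travel":[[0,0,10],[0,0,20],[0,0,20],[0,0,10],[0,0,0]],"dr":[[0,0,0],[0,0,0],[0,0,0],[0,0,0],[0,0,0]],"jaw":[40,40,40,40,40]}'
python3 -m jog '{"travel":[[-1.5,-27,0],[-1.5,-27,0],[-1.5,-27,0],[-1.5,-27,0],[0,0,0]],"dr":[[0,0,-4],[0,0,-4],[0,0,-4],[0,0,-4],[0,0,0]],"jaw":[40,40,40,40,40]}'
python3 -m jog '{"travel":[[0,0,-15],[0,0,-10],[0,0,-6],[0,0,0],[0,0,0]],"dr":[[0,0,0],[0,0,0],[0,0,0],[0,0,0],[0,0,0]],"jaw":[40,40,40,40,40]}'
python3 -m jog '{"travel":[[0,0,0],[0,0,0]],"dr":[[0,0,0],[0,0,0]],"jaw":[40,40]}'
python3 - <<'E'
from h import *
st(470.3,68.5,18.6)
s=read_camera("side")
m=np.zeros((420,560),np.uint8);m[236:275,302:332]=mask(s,'red')[236:275,302:332]
m=cv2.morphologyEx(m,cv2.MORPH_OPEN,cv2.getStructuringElement(cv2.MORPH_ELLIPSE,(7,7)))
for x in blobs(m): print(x[:2],ray("side",x[1],.020).round(4))
E
```

```text
time: 25.85
eef_pos: [0.4768, 0.177, 0.012]
tcp_rot: [0.033, 0.999, 0.0, 0.0]
contact_force: [-0.6, 0.8, 0.2]
opening: 0.846
time: 26.27
eef_pos: [0.4791, 0.1774, 0.0755]
tcp_rot: [0.033, 0.999, 0.001, 0.003]
contact_force: [0.2, 0.6, 0.2]
opening: 0.842
time: 26.68
eef_pos: [0.47, 0.0659, 0.0713]
tcp_rot: [0.175, 0.985, -0.001, -0.001]
contact_force: [0.5, -0.3, 0.3]
opening: 0.848
time: 27.1
eef_pos: [0.4701, 0.0695, 0.0403]
tcp_rot: [0.172, 0.985, -0.0, -0.001]
contact_force: [0.6, 0.5, 0.3]
opening: 0.844
time: 27.27
eef_pos: [0.4712, 0.0693, 0.0416]
tcp_rot: [0.172, 0.985, 0.0, 0.001]
contact_force: [0.5, 0.7, -0.2]
opening: 0.841
t 27.27 tcp mm [471.2  69.3  41.6] jaw deg 70.2 zaxis [ 0.001 -0.    -1.   ] F [ 0.5  0.7 -0.2] open 0.841 q6 -1.29
go [ -0.9  -0.8 -23. ]
([307, 242, 20, 14, 209], [316.5, 248.6]) [0.4776 0.177  0.02  ]
```

```bash

python3 -m jog '{"travel":[[-0.7,-0.6,-9],[0,0,-8],[0,0,-5],[0,0,-1],[0,0,0]],"dr":[[0,0,0],[0,0,0],[0,0,0],[0,0,0],[0,0,0]],"jaw":[40,40,40,40,40]}'
python3 -m jog '{"travel":[[0,0,0],[0,0,0],[0,0,0],[0,0,0],[0,0,0]],"dr":[[0,0,0],[0,0,0],[0,0,0],[0,0,0],[0,0,0]],"jaw":[40,60,90,140,160]}'
python3 -m jog '{"travel":[[0,0,0],[0,0,0],[0,0,0],[0,0,0],[0,0,0]],"dr":[[0,0,0],[0,0,0],[0,0,0],[0,0,0],[0,0,0]],"jaw":[160,160,160,160,160]}'
python3 -m jog '{"travel":[[0,0,5],[0,0,10],[0,0,20],[0,0,10],[0,0,0]],"dr":[[0,0,0],[0,0,0],[0,0,0],[0,0,0],[0,0,0]],"jaw":[160,160,160,160,160]}'
python3 -m jog '{"travel":[[26,19.6,0],[26,19.6,0],[26,19.6,0],[25,19.6,0],[0,0,0]],"dr":[[0,0,0],[0,0,0],[0,0,0],[0,0,0],[0,0,0]],"jaw":[160,160,160,160,160]}'
python3 -m jog '{"travel":[[0,0,0],[0,0,0],[0,0,0],[0,0,0]],"dr":[[0,0,0],[0,0,0],[0,0,0],[0,0,0]],"jaw":[160,160,160,160]}'
python3 - <<'E'
from h import *
st(573.7,147,13)
E
```

```text
time: 27.73
eef_pos: [0.4693, 0.0684, 0.0171]
tcp_rot: [0.172, 0.985, -0.0, -0.001]
contact_force: [-0.7, -0.1, -0.6]
opening: 0.844
time: 28.15
eef_pos: [0.4706, 0.0684, 0.0189]
tcp_rot: [0.172, 0.985, 0.0, 0.0]
contact_force: [-0.7, 0.2, 2.5]
opening: 0.486
time: 28.57
eef_pos: [0.4706, 0.0684, 0.0188]
tcp_rot: [0.172, 0.985, 0.0, 0.0]
contact_force: [-1.1, 0.0, 5.5]
opening: 0.483
time: 28.98
eef_pos: [0.4723, 0.0683, 0.0661]
tcp_rot: [0.172, 0.985, 0.0, 0.003]
contact_force: [-0.4, -0.6, -0.9]
opening: 0.487
time: 29.4
eef_pos: [0.577, 0.1493, 0.0633]
tcp_rot: [0.171, 0.985, 0.001, 0.002]
contact_force: [0.3, -0.1, -0.2]
opening: 0.488
time: 29.73
eef_pos: [0.572, 0.1462, 0.0627]
tcp_rot: [0.172, 0.985, -0.0, -0.001]
contact_force: [0.7, 0.3, -0.4]
opening: 0.486
t 29.73 tcp mm [572.  146.2  62.7] jaw deg 70.2 zaxis [-0.001 -0.    -1.   ] F [ 0.7  0.3 -0.4] open 0.486 q6 -1.15
go [  1.7   0.8 -49.7]
```

Held (opening 0.486). Contact should come at TCP z of about 12.8.

```bash

python3 -m jog '{"travel":[[1,0.8,-14],[0,0,-14],[0,0,-10],[0,0,-6],[0,0,-3]],"dr":[[0,0,0],[0,0,0],[0,0,0],[0,0,0],[0,0,0]],"jaw":[160,160,160,160,160]}'
python3 -m jog '{"travel":[[0,0,0],[0,0,0],[0,0,-1],[0,0,0],[0,0,0]],"dr":[[0,0,0],[0,0,0],[0,0,0],[0,0,0],[0,0,0]],"jaw":[160,160,160,160,160]}'
python3 -m jog '{"travel":[[0,0,-0.5],[0,0,0],[0,0,0]],"dr":[[0,0,0],[0,0,0],[0,0,0]],"jaw":[160,160,160]}'
python3 -m jog '{"travel":[[0,0,-0.5],[0,0,0],[0,0,0]],"dr":[[0,0,0],[0,0,0],[0,0,0]],"jaw":[160,160,160]}'
```

```text
time: 30.15
eef_pos: [0.5724, 0.1474, 0.0136]
tcp_rot: [0.172, 0.985, -0.001, -0.002]
contact_force: [0.0, -0.3, -0.6]
opening: 0.487
time: 30.57
eef_pos: [0.5745, 0.1477, 0.0157]
tcp_rot: [0.172, 0.985, 0.0, 0.0]
contact_force: [0.1, 0.3, -0.8]
opening: 0.487
time: 30.82
eef_pos: [0.5741, 0.1476, 0.0148]
tcp_rot: [0.172, 0.985, 0.0, 0.0]
contact_force: [-0.1, -0.1, 0.1]
opening: 0.483
time: 31.07
eef_pos: [0.574, 0.1476, 0.0141]
tcp_rot: [0.172, 0.985, -0.0, -0.0]
contact_force: [0.4, 1.0, -0.9]
opening: 0.483
```

```bash

python3 -m jog '{"travel":[[0,0,-0.7],[0,0,0],[0,0,0]],"dr":[[0,0,0],[0,0,0],[0,0,0]],"jaw":[160,160,160]}'
python3 -m jog '{"travel":[[0,0,-0.5],[0,0,0],[0,0,0]],"dr":[[0,0,0],[0,0,0],[0,0,0]],"jaw":[160,160,160]}'
python3 -m jog '{"travel":[[0,0,-0.5],[0,0,0],[0,0,0]],"dr":[[0,0,0],[0,0,0],[0,0,0]],"jaw":[160,160,160]}'
```

```text
time: 31.32
eef_pos: [0.574, 0.1476, 0.0133]
tcp_rot: [0.172, 0.985, -0.0, -0.0]
contact_force: [0.3, -0.3, -0.6]
opening: 0.483
time: 31.57
eef_pos: [0.5741, 0.1476, 0.0129]
tcp_rot: [0.172, 0.985, 0.0, 0.0]
contact_force: [0.6, -0.5, -0.7]
opening: 0.486
time: 31.82
eef_pos: [0.5742, 0.1476, 0.0129]
tcp_rot: [0.172, 0.985, -0.0, -0.0]
contact_force: [-1.4, 0.9, 4.0]
opening: 0.486
```

```bash

python3 -m jog '{"travel":[[0,0,0],[0,0,0],[0,0,0],[0,0,0],[0,0,0]],"dr":[[0,0,0],[0,0,0],[0,0,0],[0,0,0],[0,0,0]],"jaw":[110,80,60,40,40]}'
python3 -m jog '{"travel":[[0,0,10],[0,0,25],[0,0,35],[0,0,35],[0,0,35]],"dr":[[0,0,0],[0,0,0],[0,0,0],[0,0,0],[0,0,0]],"jaw":[40,40,40,40,40]}'
python3 -m jog '{"travel":[[-20,33,10],[-20,33,10],[-20,33,10],[-20,33,10],[-20,33,0]],"dr":[[0,0,0],[0,0,0],[0,0,0],[0,0,0],[0,0,0]],"jaw":[40,40,40,40,40]}'
python3 -m jog '{"travel":[[-20,33,0],[-20,33,0],[-20,33,0],[-20,33,0],[-20,33,0]],"dr":[[0,0,0],[0,0,0],[0,0,0],[0,0,0],[0,0,0]],"jaw":[40,40,40,40,40]}'
python3 -m jog '{"travel":[[-18,20,0],[-18,20,0],[-18,20,0],[0,0,0],[0,0,0]],"dr":[[0,0,0],[0,0,0],[0,0,0],[0,0,0],[0,0,0]],"jaw":[40,40,40,40,40]}'
python3 - <<'E'
from h import *
t=read_camera("top");s=read_camera("side");st()
cups={'yellow':(572,251.5),'green':(573.7,147),'blue':(581.5,46),'red':(477.3,177)}
for n,im in(("top",t),("side",s)):
  for c,(x,y) in cups.items():
    u=proj(n,(x/1000,y/1000,.02)).astype(int);m=np.zeros((420,560),np.uint8);sl=np.s_[u[1]-9:u[1]+10,u[0]-11:u[0]+12];m[sl]=mask(im,c)[sl]
    m=cv2.morphologyEx(m,cv2.MORPH_OPEN,cv2.getStructuringElement(cv2.MORPH_ELLIPSE,(7,7)))
    for b in blobs(m,60): print(n,c,b[0],(ray(n,b[1],.02)*1000).round(1)[:2],"cup",(x,y))
j=cv2.cvtColor(cv2.imread("pics/top0.png"),cv2.COLOR_BGR2RGB); print("jar diff",np.abs(j[235:270,325:365].astype(int)-t[235:270,325:365]).mean().round(2))
a=np.hstack([cv2.resize(t[165:275,185:365],(400,244),interpolation=2),cv2.resize(s[160:310,220:360],(400,429),interpolation=2)[:244+185][:429][:244]*0+0]) if 0 else cv2.resize(t[165:275,185:365],(720,440),interpolation=2)
cv2.imwrite("pics/b1.png",a[...,::-1]);cv2.imwrite("pics/b2.png",cv2.resize(s[160:310,220:360],(560,600),interpolation=2)[...,::-1])
E
```

```text
time: 32.23
eef_pos: [0.574, 0.1476, 0.0122]
tcp_rot: [0.172, 0.985, -0.0, -0.0]
contact_force: [0.3, 0.9, 0.0]
opening: 0.843
time: 32.65
eef_pos: [0.5737, 0.1476, 0.1544]
tcp_rot: [0.172, 0.985, -0.0, -0.0]
contact_force: [0.5, 0.3, 0.4]
opening: 0.837
time: 33.07
eef_pos: [0.4743, 0.3144, 0.1962]
tcp_rot: [0.172, 0.985, 0.002, 0.002]
contact_force: [1.6, 0.5, 0.8]
opening: 0.838
time: 33.48
eef_pos: [0.3728, 0.4791, 0.1934]
tcp_rot: [0.172, 0.985, 0.0, 0.0]
contact_force: [-0.1, 1.3, 0.1]
opening: 0.847
time: 33.9
eef_pos: [0.3191, 0.5383, 0.193]
tcp_rot: [0.171, 0.985, 0.0, 0.0]
contact_force: [1.0, -0.9, -0.3]
opening: 0.843
t 34.0 tcp mm [320.4 537.2 192.8] jaw deg 70.2 zaxis [ 0.001 -0.    -1.   ] F [-0.7 -0.2  0.2] open 0.842 q6 -0.35
top yellow [199, 189, 17, 17, 213] [570.7 253.4] cup (572, 251.5)
top green [248, 188, 15, 16, 185] [574.4 148.6] cup (573.7, 147)
top blue [293, 184, 16, 17, 202] [581.9  46.7] cup (581.5, 46)
top red [234, 231, 16, 17, 200] [477.  178.2] cup (477.3, 177)
side yellow [252, 270, 20, 14, 230] [571.5 251.3] cup (572, 251.5)
side green [253, 232, 18, 12, 162] [574.6 147.3] cup (573.7, 147)
side blue [251, 201, 17, 10, 131] [582.1  44.6] cup (581.5, 46)
side red [307, 243, 19, 12, 185] [478.  176.7] cup (477.3, 177)
jar diff 1.49
```

View pics/b2.png

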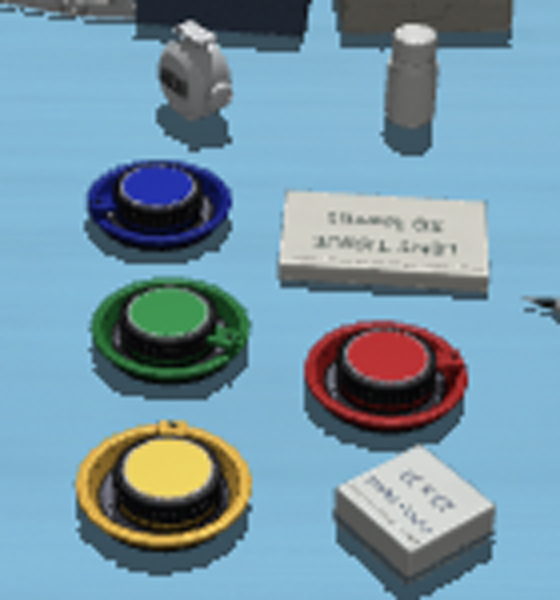

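View pics/b1.png

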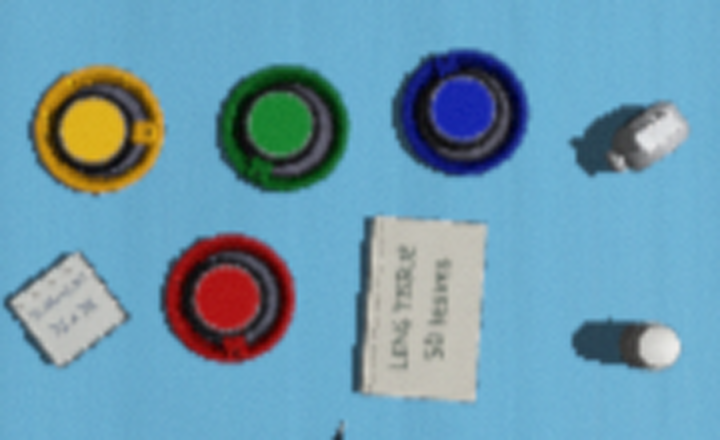

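Each filter sits glass up and level in the cup of its own colour: yellow (93,129), green (280,125), blue (462,107), red (227,298). The jar (657,345) and the counter have not moved.

```bash
python3 -c "
from plant import *
print(sign_off())"
```

```text
the job is handed in; nothing more can be done
None
```

All four filters are glass up and fully down in the cups of their own colours, and I have handed the job in at about 34 s of the 93 s allowed.

**Order of moves:** Blue and yellow went from the pile straight to their own cups. Green was parked on the lens tissue, red went to the red cup, then green to the green cup. I lowered each filter in small steps until I felt contact, at about 2–6 N, before letting go.

**Last checks:**
- **Position:** both cameras put every glass within about 2.5 mm of its cup's centre.
- **Seating:** in each cup, contact came within 0.1 mm of the height expected for a fully seated filter.
- **Surroundings:** the jar looked unchanged from the first picture, and the highest force read between moves was about 7 N.

**Disagreement:** the two cameras differed by up to about 2 mm in y, which is about the calibration error. No check failed.

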